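# Pop the tablet canister's hatch

### The job

Open the tablet canister that has the green press pad on its orange hatch so that it can be refilled: with a fingertip press the green pad down once until the push-push latch lets go (do not ram it), then take the hand away and let the hatch spring up. Do not press it a second time, as that would shut it again; with the hand clear, wait a second or two to see that it stays open. Leave the canister with the white pad shut, and do not shift or pick up the bottle, the carton or the jar.

Things in the scene. Friction and masses are not known exactly. Their poses are not given: they have to be found in the camera images.
- green: tablet canister to open: a white box fixed to the counter, 120 mm (its x) by 92 mm (its y) by 118 mm high, with an orange hatch in its top that carries a green pad. Origin at the centre of its underside, on the counter; its front faces its own -x, z up. The hatch's side cheeks are 80 mm apart and flush with the shut hatch.
- green_pad (a point): middle of the top face of the green press pad (22 by 50 mm), 45 mm in front of the canister's middle and 120 mm above the counter when shut; moves with the hatch, 95 mm from its hinge. Pressing it takes about 2 N; the latch is freed about 5 mm down (press 6 mm to be sure), a firm stop comes 9.5 mm down, and the hatch pops as the finger is withdrawn.
- green_hatch (a joint): angle of the orange hatch (108 mm by 78 mm, 6 mm thick) about its hinge, which lies level along the canister's far top edge (50 mm behind its middle, 115 mm up): 0 shut and latched, down to -0.1 rad while pressed in, +1.0 rad fully open, where its spring holds it. It springs up within a second of being let go; its free edge then stands 206 mm above the counter.
- green_cam (a joint): hidden sliding cam of that push-push latch, in m: 0 latched, +0.007 let go (pressed in), about -0.007 once the hatch has popped open; pressed again, it would catch the hatch and return to 0.
- white: second tablet canister, of the same size and make and fixed too, but with a white pad on its orange hatch: to be left shut. Origin at the centre of its underside.
- white_hatch (a joint): angle of the white-padded canister's hatch, 0 shut, same meaning as green_hatch.
- bottle_mid (a point): centre of a loose amber bottle with white cap, 44 mm across and 85 mm high, standing between the canisters.
- carton_mid (a point): centre of a loose white paper carton, 40 by 75 mm and 50 mm high, standing to one side.
- jar_mid (a point): centre of a loose white jar with blue cap, 56 mm across and 60 mm high, standing to the other side.
Things that resemble listed ones, but are neither listed nor needed, are in the scene too. Leave any blue, red or yellow look-alike of the white alone.

How it is judged:
By the outcome, as a careful person would: the job done as asked, in the order asked, and still so for the second after the job is handed in, with the robot touching nothing.
It also fails if it takes over 32 s, if anything falls off the work surface, if the arm or the gripper's body presses on something with over 40 N, if the wrist force passes 120 N, or if a joint passes its speed limit or range.

### The arm

A 6-joint arm with a two-finger parallel gripper is mounted at the origin on the work surface. World frame = base frame: x ahead of the robot, y to its left, z up, the work surface at z = 0. Lengths are in mm, angles in rad, forces in N, time in s.
With the tool pointing down it reaches from about 375 to 925 mm from the base axis. Payload 5.7 kg.
Tool frame: the origin (TCP) lies on the centre line of the jaws, within the pads' length; the fingertips stand robot.tip_extent ahead of it and the grasp point (between the pads) lies 6 mm ahead of it (robot.tip_extent is the distance from the TCP to the fingertips, in mm); z points along the fingers, y is the direction in which the jaws open and shut (so a half turn about z gives the same grasp; the last joint's range is limited). The gripper opens to 88 mm and grips with 3 to 60 N. Pads are 20 mm wide; open, the fingers measure 115 mm over their backs; the gripper's body (75 mm by 178 mm) begins 61 mm behind the grasp point.
Start: joints at [1.232, 0.359, 1.51, -0, 1.272, -0.115], TCP at [133.158, 585.008, 247.623] pointing down, gripper open.
Joint ranges: [-2.97, 2.97], [-1.01, 2.36], [0.21, 2.38], [-0.96, 4.11], [0.2, 2.71], [-2.98, 2.98]. Speed limits (rad/s): [2.39, 2.39, 3.14, 3.14, 3.14, 3.14].

### API

Orientations are given as a unit quaternion [x, y, z, w].
In Python, from station import robot gives the robot as it stands.
- The arm moves only by the shell command python3 -m jog 'ROWS'. ROWS is JSON, a list of rows, each a list of 5 numbers: the shift along the tool's x, y, z in mm, then the turn about the tool's z in rad, then the gripper command: -1 is shut, 1 is fully open, values between are in proportion. In form: [[x, y, z, yaw, hand], ...]. A call has 1 to 20 rows; each row shifts and turns the commanded pose from where the row before left it, along the tool's axes as they then stand; what a row does not reach is not made up. A row lasts 1/8 s, in which the tool goes at most 62.5 mm and 10.7 degrees, less where a joint would pass 70% of its speed; a pose out of reach is approached as far as the arm can. A call with a gripper value outside its range is refused whole. The fingers move at their own pace and stop on an object; the grip force is fixed at half the most. Time passes only in rows, so rows that do not move let the fingers close. It gives the time, the measured TCP pose, the force and the opening at its end, in the units of the state.
- robot.sense(): the state, without advancing time (a new reading comes with each control period).
- robot.grab_frame(name): name is "scene" or "side" or "wrist"; returns a dict with "img" (480x640x3 uint8, red, green, blue), "camera_matrix" (3x3 intrinsics, pixels), "R" (3x3) and "t" (3): a world point X has camera coordinates R X + t; the wrist camera has in their place "mount" (4x4, takes a point from camera to tool coordinates, whose origin is the TCP and whose axes are the flange's). Camera axes: x right, y down, z forward; pixel columns grow to the right and rows downward; lengths in mm; the calibration is good to about 2 mm. A picture is of the moment at which its call begins: read the wrist's pose just before it. There is no depth.
- robot.sign_off(): hands the job in, once; it reports no verdict.
The state is a dict: "clock": time; "q": joint angles; "joint_velocities": joint speeds; "joint_efforts": joint torques, N m; "tcp_pos": TCP position; "tcp_rot": TCP orientation; "contact_force": force on the tool from outside, world axes, zero at the start; "wrist_torque": the same for the moment, N m; "opening": finger opening in mm.
Only numpy, scipy, OpenCV 4.12 (cv2) and the standard library are available. Lean on these libraries where they do the work, as an engineer would, in place of code of your own. Each camera call takes 0.05 s, during which the arm holds its last target. There are 200 camera calls.

## Working session

There is one attempt and no reset: what is moved stays moved. The work goes in short steps, Python scripts to look and compute and a shell command to move; the robot and the scene stay as the last step left them, time stands still between calls to the robot, and variables do not carry over. Pictures are saved under pics/ and viewed, about 8 in all and at most 12, crops included, and the job is handed in when it is done.

```bash
mkdir -p pics; python3 - <<'E'
from station import robot
import cv2,numpy as np
s=robot.sense();print({k:np.round(s[k],3) for k in('clock','tcp_pos','tcp_rot','contact_force','opening')},robot.tip_extent)
for n in('scene','side'):
    f=robot.grab_frame(n);cv2.imwrite(f'pics/{n}0.png',f['img'][:,:,::-1]);np.savez(f'{n}0.npz',**f)
    print(n,-f['R'].T@f['t'])
E
```

```text
{'clock': np.float64(0.0), 'tcp_pos': array([132.947, 584.414, 246.81 ]), 'tcp_rot': array([ 0.112,  0.994, -0.001, -0.   ]), 'contact_force': array([-1.117, -0.209, -0.192]), 'opening': np.float64(87.787)} 25.0
scene [1049.84317665  787.47699643  790.40349837]
side [ 239.03590077 -825.65816819  956.38265971]
```

View pics/scene0.png

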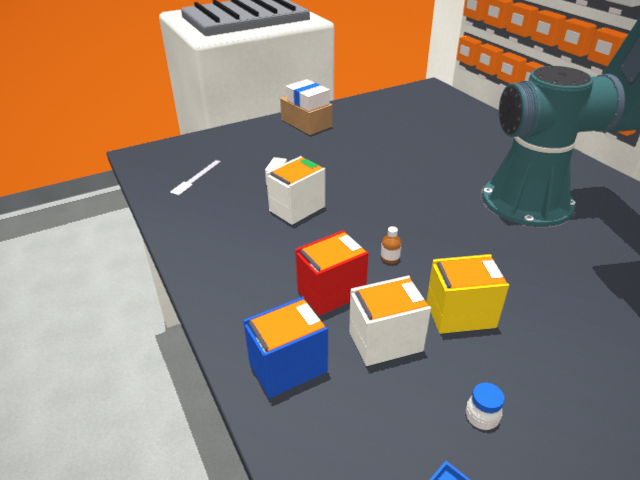

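View pics/side0.png

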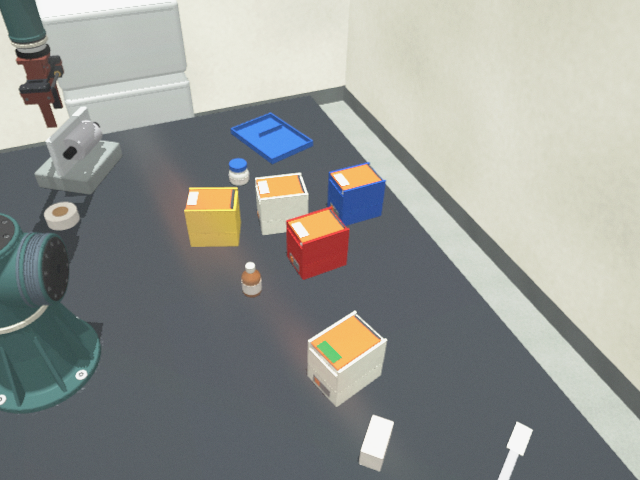

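The scene view shows five canisters: green pad on a white box at scene (309,163) / side (328,351), and white pads on white (390,318), red (332,270), blue (287,345) and yellow (467,293) boxes. Only the one with the green pad fits; I'll measure it and enlarge it.

```bash
cat > h.py <<'E'
import cv2,numpy as np
def ray(f,px,z):
    px=np.atleast_2d(np.array(px,float));R,t,K=f['R'],f['t'],f['camera_matrix']
    d=(R.T@np.linalg.inv(K)@np.c_[px,np.ones(len(px))].T).T;c=-R.T@t
    return c+d*((z-c[2])/d[:,2])[:,None],c,d
def biggest(m):
    cs,_=cv2.findContours(m.astype(np.uint8),0,1);return max(cs,key=cv2.contourArea)
E
python3 - <<'E'
from h import *
P={};crops=[]
for n,roi in(('side',(300,305,90,105)),('scene',(260,150,75,75))):
    f=np.load(n+'0.npz');x,y,w,h=roi;im=f['img'];hs=cv2.cvtColor(im,cv2.COLOR_RGB2HSV)
    M=np.zeros(im.shape[:2],bool);M[y:y+h,x:x+w]=1
    g=M&(hs[...,0]>45)&(hs[...,0]<80)&(hs[...,1]>110);o=M&(hs[...,0]>5)&(hs[...,0]<22)&(hs[...,1]>150)
    for k,m,z in(('pad',g,120),('hatch',o,118)):
        c=biggest(m).reshape(-1,2);W=ray(f,c,z)[0][:,:2].astype(np.float32)
        r=cv2.minAreaRect(W);mm=cv2.moments(biggest(m))
        cp=[mm['m10']/mm['m00'],mm['m01']/mm['m00']]
        print(n,k,m.sum(),np.round(cp,1),'rect',np.round(r[0],1),np.round(r[1],1),round(r[2],1),'cent',np.round(ray(f,cp,z)[0],1))
        P[n,k]=(f,cp)
    crops.append(cv2.resize(im[y:y+h,x:x+w,::-1],(400,400),interpolation=2))
A=[];b=[]
for n in('side','scene'):
    _,c,d=ray(*P[n,'pad'],0);d=d[0]/np.linalg.norm(d);Q=np.eye(3)-np.outer(d,d);A.append(Q);b.append(Q@c)
X=np.linalg.solve(sum(A),sum(b));print('triang',X,[np.linalg.norm(Q@X-q) for Q,q in zip(A,b)])
cv2.imwrite('pics/crop1.png',np.hstack(crops))
E
```

```text
side pad 204 [329.3 351.1] rect [ 514.8 -276.3] [17.4 45.9] 15.8 cent [[ 515.3 -277.   120. ]]
side hatch 232 [323.  354.5] rect [ 503.8 -281.4] [ 2.8 72.6] 16.6 cent [[ 502.2 -278.3  118. ]]
scene pad 82 [308.8 162.9] rect [ 516.9 -276.7] [21.6 46.4] 16.4 cent [[ 516.7 -276.4  120. ]]
scene hatch 548 [294.7 170.7] rect [ 558.2 -265.2] [109.   74.7] 16.2 cent [[ 564.3 -261.3  118. ]]
triang [ 515.8752108  -276.91445585  119.5603381 ] [np.float64(0.4858346848749122), np.float64(0.48583468487488674)]
```

View pics/crop1.png

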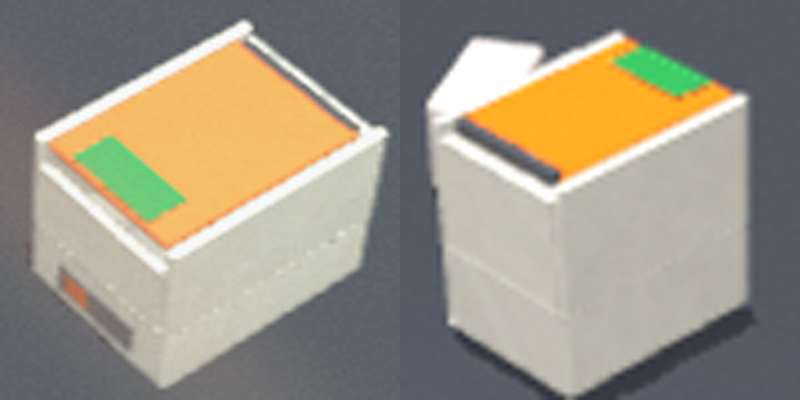

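The enlarged crop confirms it: a white box with a green pad at the front (side crop (130,180), scene crop (660,70)) and a dark hinge strip at the far end. The pad triangulates to (516,-277,119.6), against 120 expected. Its size is about 22×46 mm, and the canister's x axis is at about +16.3°. I'll move now, shutting the fingers on the way.

```bash
python3 -m jog '[[0,0,-30,0,-1],[-32,-30,-20,0,-1],[-32,-30,0,0,-1],[-32,-30,0,0,-1],[-32,-30,0,0,-1],[-32,-30,0,0,-1],[-32,-30,0,0,-1],[-32,-30,0,0,-1],[-32,-30,0,0,-1],[-32,-30,0,0,-1],[-32,-30,0,0,-1],[-32,-30,0,0,-1],[-32,-30,0,0,-1],[0,0,0,-0.1,-1],[0,0,0,-0.1,-1],[0,0,0,-0.1,-1],[0,0,0,-0.1,-1],[0,0,0,-0.11,-1],[0,0,0,0,-1]]'
cat > go.py <<'E'
from station import robot
import numpy as np
from scipy.spatial.transform import Rotation as Ro
s=robot.sense();R=Ro.from_quat(s['tcp_rot']).as_matrix();p=np.array(s['tcp_pos'])
tip=p+R[:,2]*robot.tip_extent
print('t',s['clock'],'tip',tip.round(1),'z',R[:,2].round(3),'xang',np.degrees(np.arctan2(R[1,0],R[0,0])).round(1),'F',np.round(s['contact_force'],1),'op',s['opening'],'q',np.round(s['q'],2))
print('to pad top, tool axes',(R.T@(np.array([515.9,-276.7,119.8])-tip)).round(1))
E
python3 go.py; python3 -c "
from station import robot;print(robot.grab_frame('wrist')['mount'])"
```

```text
clock: 2.48
tcp_pos: [427.4, 148.7, 297.4]
tcp_rot: [-0.142, 0.99, -0.0, -0.0]
contact_force: [-0.9, 0.1, -0.2]
opening: 0.6
t 2.475 tip [427.4 148.7 272.4] z [-0.001 -0.    -1.   ] xang -163.7 F [-0.9  0.1 -0.2] op 0.563612716568881 q [ 0.18  0.1   1.74 -0.    1.31 -1.67]
to pad top, tool axes [  34.7 -433.1  152.6]
[[ 1.08617896e-03 -9.61863488e-01 -2.73527787e-01  7.46386409e+01]
 [ 9.99998924e-01  1.31450165e-03 -6.51463456e-04  5.26597533e-01]
 [ 9.86171642e-04 -2.73526785e-01  9.61863881e-01 -1.38137360e+02]
 [ 0.00000000e+00  0.00000000e+00  0.00000000e+00  1.00000000e+00]]
```

```bash
python3 -m jog '[[3,-40,0,0,-1],[3,-40,0,0,-1],[3,-40,0,0,-1],[3,-40,0,0,-1],[3,-40,0,0,-1],[3,-40,0,0,-1],[3,-40,0,0,-1],[3,-40,0,0,-1],[3,-40,0,0,-1],[3,-40,0,0,-1],[4,-33,0,0,-1],[0,0,40,0,-1],[0,0,40,0,-1],[0,0,30,0,-1],[0,0,20,0,-1],[0,0,10,0,-1],[0,0,0,0,-1],[0,0,0,0,-1]]'
python3 go.py; python3 - <<'E'
from station import robot;import cv2,numpy as np
a=robot.grab_frame('side')['img'][250:420,250:450,::-1];b=robot.grab_frame('scene')['img'][80:250,210:410,::-1]
cv2.imwrite('pics/above.png',np.hstack([cv2.resize(i,(400,340),interpolation=2) for i in(a,b)]))
E
```

```text
clock: 4.78
tcp_pos: [517.9, -276.6, 158.6]
tcp_rot: [-0.142, 0.99, -0.001, 0.001]
contact_force: [0.1, -0.0, 0.1]
opening: 0.4
t 4.775 tip [ 517.9 -276.6  133.6] z [ 0.001 -0.001 -1.   ] xang -163.6 F [ 0.1 -0.   0.1] op 0.39520373162478145 q [-0.61  0.43  1.64 -0.    1.07 -2.46]
to pad top, tool axes [ 2.   0.5 13.8]
```

View pics/above.png

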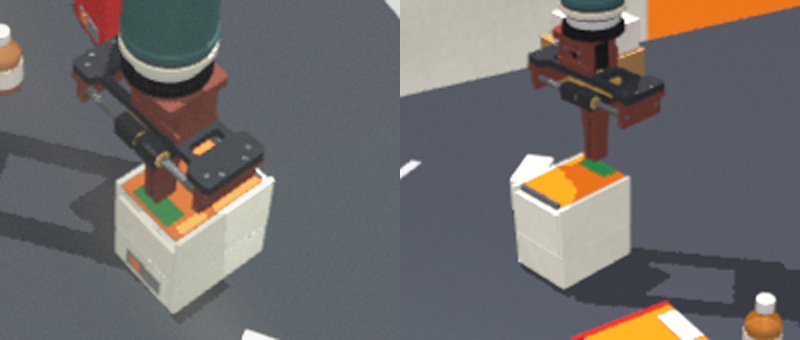

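The view shows the shut fingertips just above the green pad, at side crop (157,195) and scene crop (595,160). I'll descend gently and watch the force.

```bash
python3 -m jog '[[2,0,4,0,-1],[0,0,4,0,-1],[0,0,2,0,-1],[0,0,1,0,-1],[0,0,0,0,-1],[0,0,0,0,-1]]'; python3 go.py; python3 -m jog '[[0,0,1,0,-1],[0,0,1,0,-1],[0,0,1,0,-1],[0,0,0,0,-1]]'; python3 go.py
```

```text
clock: 5.62
tcp_pos: [515.4, -276.8, 146.7]
tcp_rot: [-0.143, 0.99, -0.0, 0.0]
contact_force: [0.5, -0.1, 0.1]
opening: 0.4
t 5.625 tip [ 515.4 -276.8  121.7] z [ 0. -0. -1.] xang -163.6 F [ 0.5 -0.1  0.1] op 0.4188112958478126 q [-0.61  0.44  1.65 -0.    1.04 -2.47]
to pad top, tool axes [-0.5 -0.   1.9]
clock: 6.12
tcp_pos: [515.4, -276.9, 143.7]
tcp_rot: [-0.143, 0.99, -0.0, 0.0]
contact_force: [-0.5, -0.9, 0.5]
opening: 0.7
t 6.125 tip [ 515.4 -276.9  118.7] z [ 0. -0. -1.] xang -163.6 F [-0.5 -0.9  0.5] op 0.7398925726337225 q [-0.61  0.45  1.66 -0.    1.04 -2.47]
to pad top, tool axes [-0.5  0.1 -1.1]
```

```bash
python3 -m jog '[[0,0,1,0,-1],[0,0,1,0,-1],[0,0,1,0,-1],[0,0,0,0,-1]]'; python3 -m jog '[[0,0,1,0,-1],[0,0,1,0,-1],[0,0,0.6,0,-1],[0,0,0,0,-1],[0,0,0,0,-1]]'; python3 go.py;  python3 - <<'E'
from station import robot
import numpy as np
print(np.mean([(robot.grab_frame('side'),robot.sense()['contact_force'])[1] for _ in range(4)],0))
E
```

```text
clock: 6.62
tcp_pos: [515.4, -276.8, 140.6]
tcp_rot: [-0.143, 0.99, -0.0, -0.0]
contact_force: [-1.5, -0.4, 1.9]
opening: 0.6
clock: 7.25
tcp_pos: [515.4, -276.8, 138.1]
tcp_rot: [-0.143, 0.99, -0.0, -0.0]
contact_force: [-0.5, -1.0, 0.8]
opening: -0.1
t 7.25 tip [ 515.4 -276.8  113.1] z [-0. -0. -1.] xang -163.6 F [-0.5 -1.   0.8] op -0.0754216022053239 q [-0.61  0.46  1.66 -0.    1.02 -2.47]
to pad top, tool axes [-0.5 -0.  -6.7]
[ 0.37522381 -0.53762291  1.80325381]
```

Measured contact force is about 1.8 N at 6.9 mm down, as expected for the freed latch (the stop is at 9.5 mm). Now I withdraw up and to the front.

```bash
python3 -m jog '[[0,0,-6,0,-1],[0,0,-12,0,-1],[15,0,-15,0,-1],[30,0,-20,0,-1],[30,0,-30,0,-1],[30,0,-30,0,-1],[30,0,-30,0,-1],[0,0,-20,0,-1],[0,0,0,0,-1],[0,0,0,0,-1],[0,0,0,0,-1],[0,0,0,0,-1],[0,0,0,0,-1],[0,0,0,0,-1]]'
python3 go.py; python3 - <<'E'
from station import robot;import cv2,numpy as np
a=robot.grab_frame('side')['img'][:,:,::-1];b=robot.grab_frame('scene')['img'][:,:,::-1]
cv2.imwrite('pics/after.png',np.hstack([a[230:430,250:450],b[60:260,210:410]]).repeat(2,0).repeat(2,1))
E
```

```text
clock: 9.2
tcp_pos: [385.9, -314.8, 300.9]
tcp_rot: [-0.143, 0.99, 0.0, -0.0]
contact_force: [-0.2, 0.3, 0.1]
opening: 0.7
t 9.2 tip [ 385.9 -314.8  275.9] z [-0.  0. -1.] xang -163.6 F [-0.2  0.3  0.1] op 0.7383833187718852 q [-0.82  0.16  1.65 -0.    1.33 -2.68]
to pad top, tool axes [-135.5   -0.2  156. ]
```

View pics/after.png

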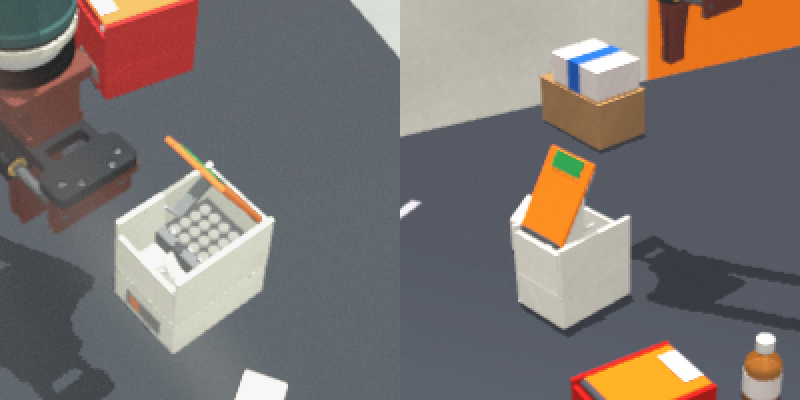

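The hatch stands open (side crop (200,170), scene crop (560,195)) and the hand is clear. I'll wait two seconds, then check again and compare everything else with the first frames.

```bash
python3 -m jog '[[0,0,0,0,-1],[0,0,0,0,-1],[0,0,0,0,-1],[0,0,0,0,-1],[0,0,0,0,-1],[0,0,0,0,-1],[0,0,0,0,-1],[0,0,0,0,-1],[0,0,0,0,-1],[0,0,0,0,-1],[0,0,0,0,-1],[0,0,0,0,-1],[0,0,0,0,-1],[0,0,0,0,-1],[0,0,0,0,-1],[0,0,0,0,-1]]'
python3 - <<'E'
from station import robot;from h import *
for n,rois in(('scene',dict(white=(350,275,80,90),bottle=(378,225,27,42),jar=(465,382,42,50))),('side',dict(white=(255,172,50,30),bottle=(240,260,24,38),carton=(358,412,38,60),jar=(226,156,26,32)))):
    f0=np.load(n+'0.npz');f=robot.grab_frame(n);im=f['img']
    for k,(x,y,w,h) in rois.items():
        a,b=[cv2.cvtColor(i[y:y+h,x:x+w],7).astype(np.float32) for i in(f0['img'],im)]
        print(n,k,'shift px',np.round(cv2.phaseCorrelate(a,b)[0],2),'mean diff',round(float(abs(a-b).mean()),2))
    if n=='scene':
        hs=cv2.cvtColor(im,cv2.COLOR_RGB2HSV);m=(hs[...,0]>45)&(hs[...,0]<80)&(hs[...,1]>110);m[:,:260]=0;m[:,340:]=0
        c=biggest(m[:230]).reshape(-1,2).mean(0);print('green px',c)
        # expected pad point at +1.0 rad
        u=np.array([np.cos(np.radians(16.3)),np.sin(np.radians(16.3)),0]);H=np.array([515.9,-276.7,0])+95*u;H[2]=115
        for t in(0,.9,1.0):
            X=H-u*(95*np.cos(t)-5*np.sin(t)*-1)*1+np.array([0,0,95*np.sin(t)+5*np.cos(t)]) if 0 else H-u*(95*np.cos(t)-5*np.sin(t))+np.array([0,0,95*np.sin(t)+5*np.cos(t)])
            q=f['camera_matrix']@(f['R']@X+f['t']);print(t,(q[:2]/q[2]).round(1))
    cv2.imwrite(f'pics/{n}_end.png',im[:,:,::-1])
E
```

```text
clock: 11.3
tcp_pos: [385.9, -314.9, 301.1]
tcp_rot: [-0.143, 0.99, -0.0, -0.0]
contact_force: [0.5, -0.6, -0.0]
opening: 0.5
scene white shift px [0.01 0.01] mean diff 1.57
scene bottle shift px [0.53 0.49] mean diff 1.42
scene jar shift px [ 0.51 -0.03] mean diff 1.53
green px [293.55263158 141.5       ]
0 [309.  162.7]
0.9 [296.6 142.4]
1.0 [294.1 141.6]
side white shift px [ 2.44 -0.45] mean diff 80.11
side bottle shift px [ 9.43 -1.94] mean diff 60.73
side carton shift px [-0.   -0.01] mean diff 4.79
side jar shift px [11.54  6.15] mean diff 62.24
```

View pics/scene_end.png

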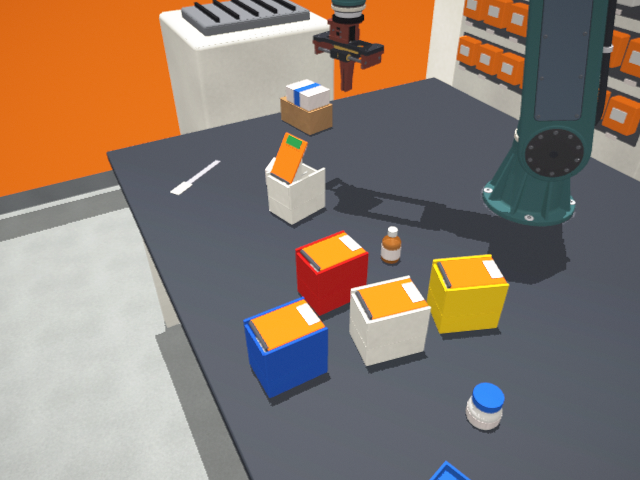

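The scene view shows the green hatch still open, with the pad at (293,141) against (294,142) predicted for 1.0 rad. The white canister is shut and everything else is in place. The large differences in the side view come from the arm standing in front of those objects.

```bash
python3 -c "
from station import robot;print(robot.sign_off())"
```

```text
the job is handed in; nothing more can be done
None
```

The green-padded canister is open and the job is handed in at about 11.4 s, well under the 32 s limit. I pressed the pad once with the shut fingertips, about 6.9 mm down at about 1.8 N. I then withdrew up and to the front, and the hatch sprang up.

- **Hatch:** over 2 s later, with the hand clear, it was still fully open. The pad was at (293.6, 141.5) px, against (294.1, 141.6) predicted for 1.0 rad.
- **Other objects:** in the scene view the white canister is still shut, and the bottle and jar match the first frames (about 1.5 grey levels difference). The side view shows no shift of the carton.
- **Check that disagreed:** the side-view comparison of the white canister, bottle and jar gave large differences. I put that down to the arm standing in front of them there, since the scene view shows them unmoved, but I did not view that last side picture.

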